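# Change the rolling pin in the spring clips of the dough board

### The arm

A 6-joint arm with a two-finger parallel gripper is mounted at the origin on the work surface. World frame = base frame: x ahead of the robot, y to its left, z up, the work surface at z = 0. Lengths are in m, angles in degrees, forces in N, time in s.
With the tool pointing down it reaches from about 0.35 to 0.875 m from the base axis. Payload 4.2 kg.
Tool frame: the origin (TCP) lies midway between the tips of the shut fingers; the grasp point (between the pads) lies 19 mm behind it; z points along the fingers, y is the direction in which the jaws open and shut (so a half turn about z gives the same grasp; the last joint's range is limited). The gripper opens to 87 mm and grips with 3 to 60 N. Pads are 19 mm wide; open, the fingers measure 117 mm over their backs; the gripper's body (75 mm by 190 mm) begins 51 mm behind the grasp point.
Start: joints at [80.879, 22.042, 0.453, 0, -68.411, -14.817], TCP at [0.254, 0.571, 0.223] pointing down, gripper open.
Joint ranges: [-179.83, 179.83], [-69.29, 118.12], [-61.27, 80.66], [-181.25, 117.63], [-171.15, -9.14], [-177.46, 177.46]. Speed limits (degrees/s): [159.86, 159.86, 180, 180, 180, 180].

### API

Orientations are given as a 3x3 rotation matrix whose columns are the frame's x, y, z axes.
In Python, from station import sense, capture, finish_job gives the robot as it stands. The module is installed in compiled form; this text tells all that it offers.
- The arm moves only by the shell command python3 -m jog 'ROWS' [OPENING]. ROWS is JSON, a list of rows, each a list of 6 numbers: the shift along the tool's x, y, z in cm, then the turn, a rotation vector about the tool's x, y, z in degrees. In form: [[dx, dy, dz, wx, wy, wz], ...]. A call has exactly 5 rows; each row shifts and turns the commanded pose from where the row before left it, along the tool's axes as they then stand; what a row does not reach is not made up. A row lasts 1/12 s, in which the tool goes at most 41.7 mm and 7.16 degrees, less where a joint would pass 70% of its speed; a pose out of reach is approached as far as the arm can. A call is refused whole if a number of a shift passes 4.17 or a number of a turn 7.16, either way. A call with a gripper value outside its range is refused whole. OPENING is the finger opening in cm, from 0 to 8.7, set as the call begins (- or left out, the last holds). The fingers move at their own pace and stop on an object; the grip force is fixed at half the most. Time passes only in rows, so rows that do not move let the fingers close, or fill a call up. It gives the time, the measured TCP pose, the force and the opening at its end, in the units of the state.
- sense(): the state, without advancing time (a new reading comes with each control period).
- capture(name): name is "scene" or "side" or "wrist"; returns a dict with "frame" (384x512x3 uint8, red, green, blue), "fx", "fy", "cx", "cy" (pixels), "world_to_cam" (4x4, takes a point from world to camera coordinates). Camera axes: x right, y up, looking along -z (the intrinsics and any distortion apply to the point x, -y, -z); pixel columns grow to the right and rows downward; lengths in m; the calibration is good to about 2 mm. The wrist camera is an equidistant fisheye: a pixel r from the principal point sees the ray r / f radians off the axis. A picture is of the moment at which its call begins. There is no depth.
- finish_job(): hands the job in, once; it reports no verdict.
The state is a dict: "time_s": time; "joints": joint angles; "joint_velocities": joint speeds; "effort": joint torques, N m; "tcp_pos": TCP position; "ee_rot": TCP orientation; "wrist_force": force on the tool from outside, world axes, zero at the start; "moment": the same for the moment, N m; "gripper_width": opening from 0.0 (shut) to 1.0 (fully open).
Only numpy, scipy, OpenCV 4.12 (cv2) and the standard library are available. Lean on these libraries where they do the work, as an engineer would, in place of code of your own. Each camera call takes 0.05 s, during which the arm holds its last target.

### The job

Change the rolling pin at the dough board: pull the used, dough-marked pin out of its spring clips and lay it flat in the washing-up tray, then take the clean pale pin from the draining rack and press it into the same clips until both handles snap fully home, with its barrel centred between the two clips. Leave the other things where they are.

Things in the scene. Friction and masses are not known exactly. Their poses are not given: they have to be found in the camera images.
- clip_seat (a point): point in the pin holder, 76 mm above the counter: the middle of a fully home pin's axis, half-way between the two clips. y runs from clip to clip along the pin, x across it, z up. The clips' centres are 68 mm either side along y; each is 14 mm wide along y, so 122 mm is free between them. The holder is fixed to the dough board; pushing both handles in, or pulling them out, takes 8 to 20 N in all.
- left_clip (a point): one clip (y = +68 mm from clip_seat), at the seated axis: a pair of sprung-steel jaws opening upward round a 20 mm handle. The throat, 9 mm above this point, is 11 mm wide; above it the lips flare to 26 mm at 19 mm up. A handle pressed straight down spreads the jaws, snaps past the throat and rests on a flat seat 10 mm below this point. Pulled straight up it spreads them again and comes out.
- right_clip (a point): the other clip (y = -68 mm from clip_seat), the same as left_clip.
- board: fixed wooden dough board, 250 mm along x, 320 mm along y, 20 mm thick, origin at the centre of its underside. The pin holder (steel strip 2.5 mm thick, 34 mm wide, with two uprights under the clips) stands on its far part, clip_seat at x = +70 mm, 56 mm above the board's top; under the barrel, between the clips, all is free down to the strip.
- used_pin_mid (a point): middle of the axis of the used rolling pin: dark brown with whitish dough rings round the barrel; at the start fully home in the clips. 200 mm long, 95 g: barrel 34 mm in diameter with rounded shoulders (full diameter over 72 mm), a handle 20 mm in diameter and 50 mm long at each end, chamfered tips. Its y axis runs along its length; it may be rolled about it.
- clean_pin_mid (a point): middle of the axis of the clean rolling pin: pale wood, no rings, same shape as the used one; at the start in the draining rack, axis 77 mm above the counter, barrel free below and beside. 200 mm long, 95 g: barrel 34 mm in diameter with rounded shoulders (full diameter over 72 mm), a handle 20 mm in diameter and 50 mm long at each end, chamfered tips. Its y axis runs along its length; it may be rolled about it.
- drain_rack: fixed wire draining rack on a white drip tray 176 mm along x, 196 mm along y, 13 mm high; origin at the centre of its underside. Zigzag wires, crests 87 mm high, stand 72 mm either side of the centre along y, with V notches at x = -48, 0 and +48 mm that carry the pins' ends, pins along y. The clean pin is in one outer notch, a slim dark dowel in the other.
- wash_tray_floor (a point): centre of the inside floor, 3 mm above the counter, of the washing-up tray: a shallow open bright metal pan, 325 mm along x and 176 mm along y over the rim, 299 by 150 mm inside, rim 40 mm above the counter; fixed. A dirty bamboo filling paddle, 136 by 18 mm and 6 mm thick, lies across its -x end, 131 mm from the centre; it may be nudged.
- dowel_pin: slim straight dark wooden dowel, 20 mm in diameter and 194 mm long, in the draining rack's other outer notch; origin at its middle, y along its length. Leave it alone.
- scraper: dough scraper lying on the near part of the board: steel blade about 75 by 120 mm, 3 mm thick, with a white grip 18 mm high; origin under its middle. Leave it alone.
- chilli_jar: dark red glass jar with a red cap, 64 mm in diameter, 85 mm high, origin under its centre. Leave it alone.
- vinegar: dark bottle with a yellow label, 56 mm in diameter, 150 mm high, origin under its centre. Leave it alone.
- shaker: steel flour shaker, 56 mm in diameter, 88 mm high, origin under its centre. Leave it alone.
- tea_mug: blue mug, 76 mm in diameter, 85 mm high, origin under its centre, handle to its +y. Leave it alone.

How it is judged (in metres and radians):
On the way, in this order (a step that is already met when the one before it is completed fails the run):
1. the used pin lies flat in the washing-up tray (x of used_pin_mid in the frame of wash_tray_floor between -0.085 and 0.085 m and y of used_pin_mid in the frame of wash_tray_floor between -0.065 and 0.065 m and z of used_pin_mid in the frame of wash_tray_floor between 0 and 0.035 m and angle between used_pin_mid's own y axis and vertical between 1.43 and 1.71 rad), for 0.2 s.
2. the clean pin is fully home in both clips (x of clean_pin_mid in the frame of clip_seat between -0.004 and 0.004 m and y of clean_pin_mid in the frame of clip_seat between -0.01 and 0.01 m and z of clean_pin_mid in the frame of clip_seat between -0.0035 and 0.003 m and angle between the y axis of clean_pin_mid and the y axis of clip_seat, either way round below 0.05 rad), for 0.2 s.
At the end, for the whole second after the job is handed in: The clean pin is home in both clips (middle within 4 mm of the seat across, 10 mm along, 3 mm in height, axis within 0.05 rad) and the used pin lies in the washing-up tray (inside the rim, middle under 35 mm above the floor, level within 8 degrees); both let go and at rest (all of step 1 and all of step 2 and linear speed of each of clean_pin, used_pin below 0.02 m/s); the robot touches nothing.
It fails at once if one of the other things (dowel, scraper, jar, bottle, shaker, mug) is moved by more than 40 mm (distance of any of dowel_pin, scraper, chilli_jar, vinegar, shaker, tea_mug from where it was at the start of the episode above 0.04 m).
It also fails if it takes over 61 s, if anything falls off the work surface, if the arm or the gripper's body presses on something with over 40 N, if the wrist force passes 120 N, or if a joint passes its speed limit or range.

## Working session

There is one attempt and no reset: what is moved stays moved. The work goes in short steps, Python scripts to look and compute and a shell command to move; the robot and the scene stay as the last step left them, time stands still between calls to the robot, and variables do not carry over. Pictures are saved under pics/ and viewed, and the job is handed in when it is done.

```bash
mkdir -p pics
python3 - <<'E'
from station import sense,capture
import cv2
print(sense())
for n in("scene","side","wrist"):
    c=capture(n);cv2.imwrite(f"pics/a_{n}.png",c["frame"][:,:,::-1])
    print(n,c["fx"],c["cx"],c["cy"],c["world_to_cam"].round(3).tolist() if hasattr(c["world_to_cam"],'round') else c["world_to_cam"],[k for k in c])
E
```

```text
{'time_s': 0.0, 'joints': array([ 8.08787866e+01,  2.20915837e+01,  3.80076493e-01, -2.71491596e-02,
       -6.84109723e+01, -1.48183912e+01]), 'joint_velocities': array([-0.02159697,  0.04250639, -0.01823032,  0.07072471, -0.0088839 ,
        0.0222282 ]), 'effort': array([-2.48295137e-04, -3.90666926e+01,  1.87398148e+01,  4.21975091e+00,
        1.09381776e-02, -1.89238831e-04]), 'tcp_pos': array([0.25333816, 0.57070221, 0.22145773]), 'ee_rot': array([[ 9.13902787e-01, -4.05932380e-01, -7.73894242e-04],
       [-4.05933100e-01, -9.13900516e-01, -2.04075400e-03],
       [ 1.21145782e-04,  2.17920006e-03, -9.99997618e-01]]), 'wrist_force': array([0.20279537, 0.89317764, 0.54381698]), 'moment': array([-0.02332734, -0.02745296, -0.02541066]), 'gripper_width': 1.0001790173529908}
scene 352.1601876719598 253.40788396059116 185.37119591256683 [[0.311, 0.95, -0.004, -0.179], [-0.717, 0.237, 0.656, 0.357], [0.624, -0.201, 0.755, -1.407], [0.0, 0.0, 0.0, 1.0]] ['frame', 'fx', 'fy', 'cx', 'cy', 'world_to_cam']
side 370.2664699174035 258.88511796758166 187.1523288783983 [[-0.994, -0.108, -0.02, 0.577], [0.042, -0.537, 0.843, -0.083], [-0.102, 0.837, 0.538, -0.932], [0.0, 0.0, 0.0, 1.0]] ['frame', 'fx', 'fy', 'cx', 'cy', 'world_to_cam']
wrist 297.3186396354542 252.06866906466738 189.01349105578677 [[-0.406, -0.914, 0.001, 0.624], [0.885, -0.394, -0.247, 0.03], [0.227, -0.099, 0.969, -0.39], [0.0, 0.0, 0.0, 1.0]] ['frame', 'fx', 'fy', 'cx', 'cy', 'world_to_cam']
```

View pics/a_scene.png

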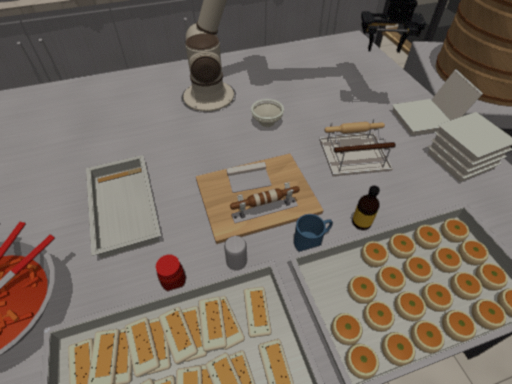

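View pics/a_side.png

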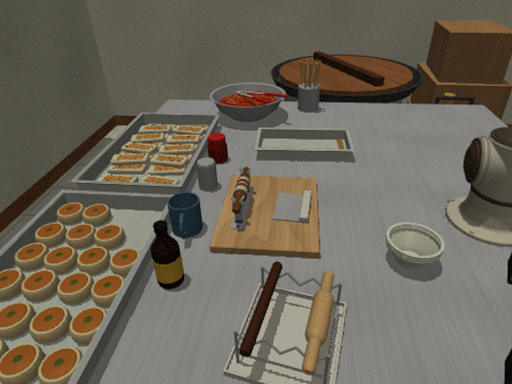

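View pics/a_wrist.png

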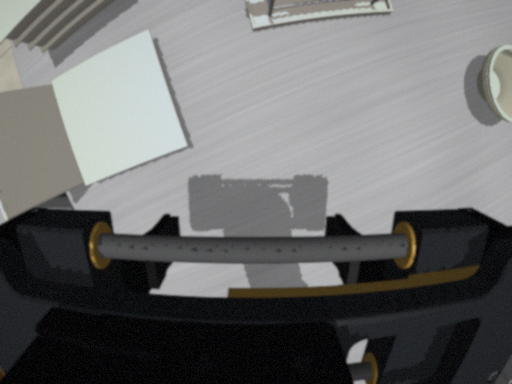

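The scene view has the wash tray at the left (125,203), the board with the used pin at (265,197), and the rack at (357,145). The pale pin is at (355,128) and the dowel at (365,148). In the side view the used pin is at (241,190) and the clean pin at (320,320). I'll zoom in to get the pin ends.

```bash
cat > h.py <<'E'
import numpy as np,cv2
from station import sense,capture
def grab(n,png=None):
    c=capture(n); c["world_to_cam"]=np.array(c["world_to_cam"]); c["n"]=n
    if png: cv2.imwrite("pics/"+png,c["frame"][:,:,::-1])
    return c
def ray(c,u,v):
    x=(u-c["cx"])/c["fx"]; y=(v-c["cy"])/c["fy"]
    if c["n"]=="wrist":
        r=np.hypot(x,y); s=np.sin(r)/r if r>1e-9 else 1
        d=np.array([x*s,-y*s,-np.cos(r)])
    else: d=np.array([x,-y,-1.])
    R=c["world_to_cam"][:3,:3];t=c["world_to_cam"][:3,3]
    d=R.T@d; return -R.T@t,d/np.linalg.norm(d)
def onz(c,u,v,z):
    o,d=ray(c,u,v); return o+d*(z-o[2])/d[2]
def proj(c,p):
    q=c["world_to_cam"][:3,:3]@np.asarray(p,float)+c["world_to_cam"][:3,3]
    a=np.array([q[0],-q[1]]);z=-q[2]
    if c["n"]=="wrist":
        r=np.hypot(*a); th=np.arctan2(r,z); a=a/max(r,1e-9)*th
    else: a=a/z
    return a*[c["fx"],c["fy"]]+[c["cx"],c["cy"]]
def tri(c1,p1,c2,p2):
    o1,d1=ray(c1,*p1);o2,d2=ray(c2,*p2)
    s=np.linalg.lstsq(np.c_[d1,-d2],o2-o1,rcond=None)[0]
    a=o1+d1*s[0];b=o2+d2*s[1];return (a+b)/2,np.linalg.norm(a-b)
E
python3 - <<'E'
from h import *
s=cv2.imread("pics/a_scene.png");d=cv2.imread("pics/a_side.png")
def crop(im,x,y,w,h,k): return cv2.resize(im[y:y+h,x:x+w],None,fx=k,fy=k,interpolation=cv2.INTER_CUBIC)
a=crop(s,190,150,140,90,5);b=crop(s,310,110,100,70,5.5);cv2.imwrite("pics/b1.png",a);cv2.imwrite("pics/b2.png",b)
cv2.imwrite("pics/b3.png",crop(d,205,150,130,110,5));cv2.imwrite("pics/b4.png",crop(d,220,250,140,134,4.4))
E
```

```text
(no output)
```

View pics/b1.png

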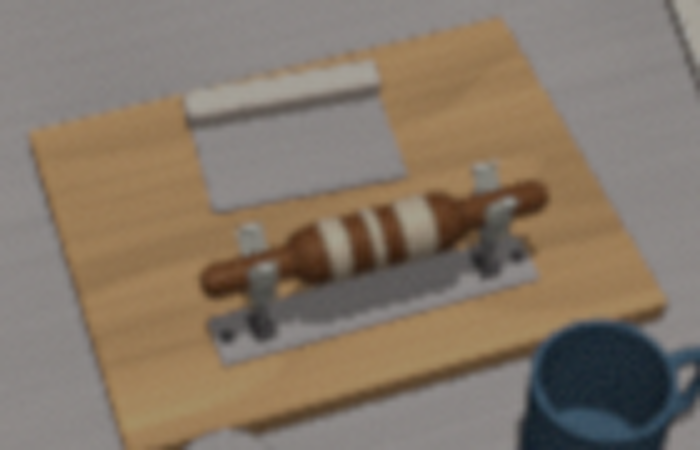

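View pics/b2.png

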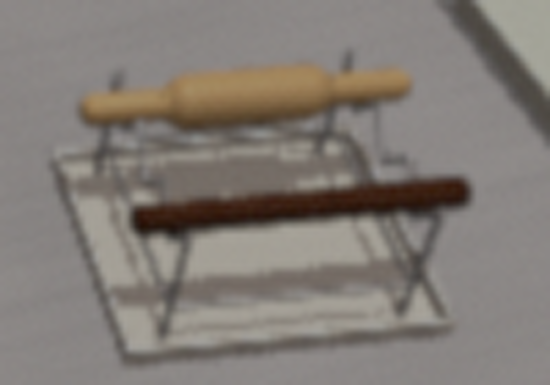

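View pics/b3.png

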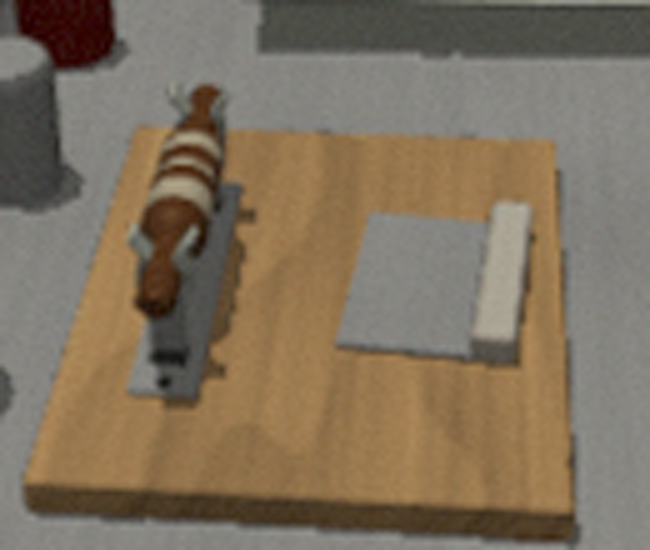

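View pics/b4.png

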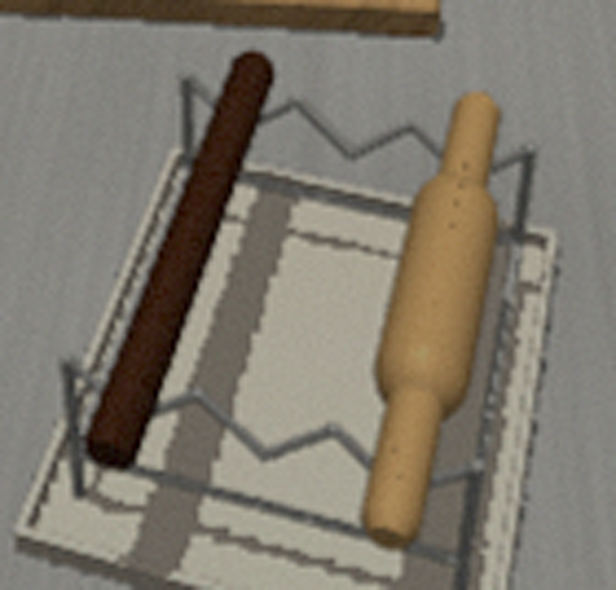

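Run:
```python
from h import *
np.set_printoptions(precision=4,suppress=True)
S=grab("scene");D=grab("side")
f=lambda U,V,k,x,y:((U+.5)/k-.5+x,(V+.5)/k-.5+y)
us=[f(208,279,5,190,150),f(540,194,5,190,150)];ud=[f(209,92,5,205,150),f(156,302,5,205,150)]
cs=[f(87,108,5.5,310,110),f(404,84,5.5,310,110)];cd=[f(480,98,4.4,220,250),f(390,530,4.4,220,250)]
for nm,a,b,z in(("used",us,ud,.076),("clean",cs,cd,.077)):
    T=[tri(S,a[i],D,b[i]) for i in(0,1)]
    P=[onz(S,*a[i],z) for i in(0,1)];Q=[onz(D,*b[i],z) for i in(0,1)]
    for l,(p,q) in(("tri",(T[0][0],T[1][0])),("scene",P),("side",Q)):
        v=q-p;print(nm,l,p,q,"mid",(p+q)/2,"len",np.linalg.norm(v),"ang from y",np.degrees(np.arctan2(-v[0],v[1])))
    print(T[0][1],T[1][1])
# dough masks of clean pin: centroid in each view
def mask(im,box):
    x,y,w,h=box;hsv=cv2.cvtColor(im[y:y+h,x:x+w],cv2.COLOR_RGB2HSV)
    m=cv2.inRange(hsv,(8,90,90),(25,255,255));return m
for c,box in((S,(318,115,75,22)),(D,(295,265,45,115))):
    m=mask(c["frame"],box);n,l,s,ce=cv2.connectedComponentsWithStats(m);i=1+s[1:,4].argmax()
    print(c["n"],s[i]+[box[0],box[1],0,0,0],ce[i]+box[:2],onz(c,*(ce[i]+box[:2]),.077))
# tray rim
for p in((87,168),(143,157),(160,238),(92,250)): print(onz(S,*p,.04))
cv2.imwrite("pics/c1.png",cv2.resize(S["frame"][150:260,75:170,::-1],None,fx=5,fy=5,interpolation=cv2.INTER_CUBIC))
```

```text
used tri [ 0.6215 -0.0769  0.0806] [0.6199 0.1159 0.0784] mid [0.6207 0.0195 0.0795] len 0.19284492299690378 ang from y 0.4665387145707453
used scene [ 0.6181 -0.0761  0.076 ] [0.6185 0.117  0.076 ] mid [0.6183 0.0204 0.076 ] len 0.19314873421231596 ang from y -0.122893995099384
used side [ 0.6227 -0.0851  0.076 ] [0.6203 0.1123 0.076 ] mid [0.6215 0.0136 0.076 ] len 0.19741416778851112 ang from y 0.6929503048940455
0.0002152999783548566 0.0007415978526550199
clean tri [0.4173 0.2983 0.0825] [0.4548 0.49   0.0799] mid [0.4361 0.3942 0.0812] len 0.19528529499135455 ang from y -11.06729794250103
clean scene [0.4123 0.302  0.077 ] [0.4522 0.4927 0.077 ] mid [0.4323 0.3974 0.077 ] len 0.19476603665250403 ang from y -11.811018366528188
clean side [0.4162 0.2924 0.077 ] [0.4545 0.4881 0.077 ] mid [0.4354 0.3902 0.077 ] len 0.19942397411821305 ang from y -11.07750643999435
0.0010895795637772517 0.0004139661389585695
scene [325 122  59  10 374] [354.4358 126.7888] [0.4312 0.3981 0.077 ]
side [ 302  271   32  101 1592] [318.2286 321.5459] [0.4383 0.4042 0.077 ]
[ 0.3093 -0.4553  0.04  ]
[ 0.3146 -0.2846  0.04  ]
[ 0.6362 -0.2771  0.04  ]
[ 0.6178 -0.4478  0.04  ]
```

View pics/c1.png

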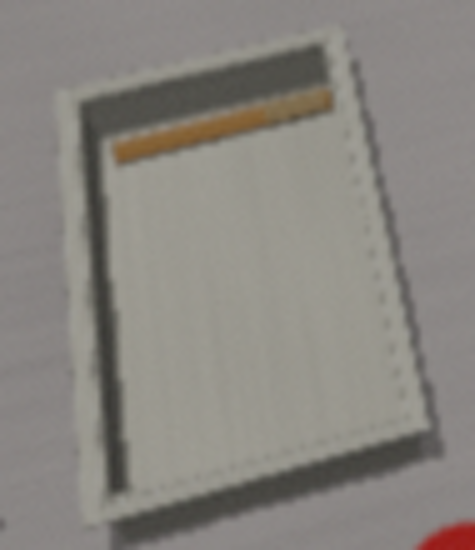

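Both pins lie nearly along world y. The used pin's middle is about (0.620, 0.018) and the clean pin's about (0.435, 0.394), turned 11°. The tray's rim corners are clear at about (87,169), (143,156), (161,236) and (93,254). I'll turn the tool square to the used pin, then go above it for a closer look.

```bash
python3 -m jog '[[0,0,-0.4,0,0,6.6],[0,0,-0.4,0,0,6.6],[0,0,-0.4,0,0,6.6],[0,0,-0.4,0,0,6.6],[0,0,-0.4,0,0,6.6]]'; python3 -m jog '[[0,0,-0.4,0,0,6.6],[0,0,-0.4,0,0,6.6],[0,0,-0.4,0,0,6.6],[0,0,-0.4,0,0,6.6],[0,0,-0.4,0,0,6.6]]'
python3 - <<'E'
from h import *
S=grab("scene")
f=lambda U,V,k,x,y:((U+.5)/k-.5+x,(V+.5)/k-.5+y)
C=np.array([onz(S,*f(*p,5,75,150),.04) for p in((60,95),(342,32),(432,428),(88,522))]);print(C.round(4),C.mean(0))
E
```

```text
time_s: 0.67
tcp_pos: [0.2535, 0.5711, 0.2425]
ee_rot: [[0.541, -0.841, -0.0], [-0.841, -0.541, -0.0], [0.0, 0.0, -1.0]]
wrist_force: [0.4, -0.2, 1.1]
gripper_width: 0.995
time_s: 1.08
tcp_pos: [0.2535, 0.5711, 0.2625]
ee_rot: [[-0.005, -1.0, -0.0], [-1.0, 0.005, -0.0], [0.0, 0.0, -1.0]]
wrist_force: [0.1, -0.7, 0.3]
gripper_width: 0.999
[[ 0.3116 -0.4566  0.04  ]
 [ 0.31   -0.2841  0.04  ]
 [ 0.6283 -0.2733  0.04  ]
 [ 0.6301 -0.4476  0.04  ]] [ 0.46998871 -0.36538536  0.04      ]
```

The tray centre is (0.470, -0.365), turned about +1.7°. The rim measures 319 × 173 mm against the stated 325 × 176, so it's consistent. Next I move over the board.

```bash
python3 -m jog '[[2.9,-2.4,0,0,0,0],[2.9,-2.4,0,0,0,0],[2.9,-2.4,0,0,0,0],[2.9,-2.4,0,0,0,0],[2.9,-2.4,0,0,0,0]]' >/dev/null; python3 -m jog '[[2.9,-2.4,0,0,0,0],[2.9,-2.4,0,0,0,0],[2.9,-2.4,0,0,0,0],[2.9,-2.4,0,0,0,0],[2.9,-2.4,0,0,0,0]]'; python3 -m jog '[[2.9,-2.4,0,0,0,0],[2.9,-2.4,0,0,0,0],[2.9,-2.4,0,0,0,0],[2.9,-2.4,0,0,0,0],[0,-2.4,0,0,0,0]]'
python3 -c "
from h import *
grab('wrist','d1.png');print(sense()['joints'])"
```

```text
time_s: 1.97
tcp_pos: [0.4947, 0.2799, 0.2626]
ee_rot: [[0.004, -1.0, 0.0], [-1.0, -0.004, 0.0], [-0.0, -0.0, -1.0]]
wrist_force: [0.1, 0.2, 0.6]
gripper_width: 0.997
time_s: 2.38
tcp_pos: [0.6147, 0.1609, 0.263]
ee_rot: [[-0.001, -1.0, -0.001], [-1.0, 0.001, -0.001], [0.001, 0.001, -1.0]]
wrist_force: [0.2, 1.1, 0.3]
gripper_width: 0.999
[ 29.24832429  22.18913296   6.24562671   0.1031579  -73.98350608
 -29.32925456]
```

View pics/d1.png

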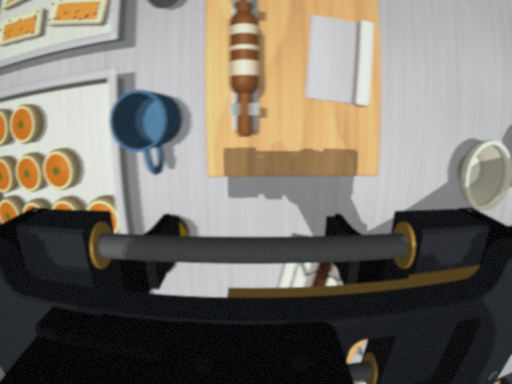

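The wrist view shows the used pin at column ~245, rows 0-135, running vertically, so it's square to the jaws. The scraper, mug and board edges are clear of it. I'll move 6 cm closer to get the whole pin in view.

```bash
python3 -m jog '[[2.2,0,0,0,0,0],[2.2,0,0,0,0,0],[2.2,0,0,0,0,0],[0,0,0,0,0,0],[0,0,0,0,0,0]]'
python3 - <<'E'
from h import *
c=grab('wrist','d2.png')
cv2.imwrite("pics/d3.png",cv2.resize(c["frame"][40:225,170:330,::-1],None,fx=3.2,fy=3.2,interpolation=cv2.INTER_CUBIC))
import pickle;pickle.dump(c,open("d2.pkl","wb"))
E
```

```text
time_s: 2.85
tcp_pos: [0.6139, 0.0989, 0.2624]
ee_rot: [[0.001, -1.0, -0.0], [-1.0, -0.001, 0.0], [-0.0, 0.0, -1.0]]
wrist_force: [-0.2, -0.6, 0.5]
gripper_width: 1.002
```

View pics/d3.png

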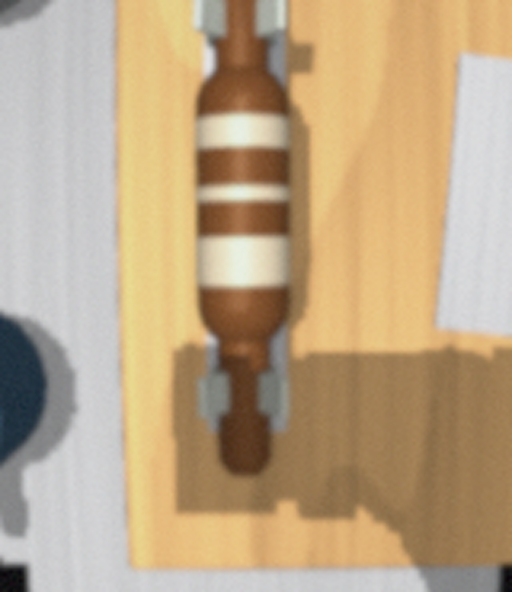

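Run:
```python
from h import *
import pickle;c=pickle.load(open("d2.pkl","rb"))
f=lambda U,V,k=3.2,x=170,y=40:((U+.5)/k-.5+x,(V+.5)/k-.5+y)
for nm,p,z in(("near end",(245,475),.076),("barrel up",(243,130),.076),("barrel lo",(243,285),.076),("sh up",(242,65),.076),("sh lo",(244,352),.076),("nearclip mid",(243.5,395),.095),("barL",(197,200),.076),("barR",(289.5,200),.076)):
    print(nm,onz(c,*f(*p),z).round(4))
print(proj(c,(0.62,-0.082,.076)))
cv2.imwrite("pics/d4.png",cv2.resize(c["frame"][0:60,200:290,::-1],None,fx=6,fy=6,interpolation=cv2.INTER_CUBIC))
```

```text
near end [0.6212 0.1198 0.076 ]
barrel up [ 0.6217 -0.0087  0.076 ]
barrel lo [0.6217 0.0483 0.076 ]
sh up [ 0.6221 -0.0331  0.076 ]
sh lo [0.6214 0.0731 0.076 ]
nearclip mid [0.6212 0.086  0.095 ]
barL [0.6384 0.017  0.076 ]
barR [0.6049 0.0171 0.076 ]
[247.18510492  20.90836822]
```

View pics/d4.png

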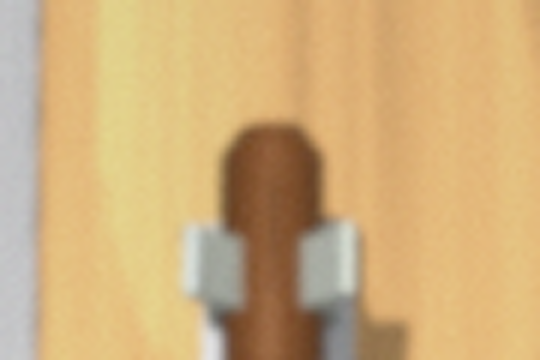

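Run:
```python
from h import *
import pickle;c=pickle.load(open("d2.pkl","rb"))
print(onz(c,245,20.3,.076).round(4),onz(c,245,44,.095).round(4))
f=lambda U,V,k=3.2,x=170,y=40:((U+.5)/k-.5+x,(V+.5)/k-.5+y)
for v in(372,430,420):print(onz(c,*f(243,v),.095).round(4))
for v in(228,265,305,310):print(onz(c,*f(272,v,6,200,0),.095).round(4))
# board left/far edge direction (crop1)
print(onz(c,*f(118,100),.02),onz(c,*f(133,560),.02))
```

```text
[ 0.6226 -0.0828  0.076 ] [ 0.622  -0.0481  0.095 ]
[0.6214 0.0779 0.095 ]
[0.6215 0.0986 0.095 ]
[0.6215 0.095  0.095 ]
[ 0.6221 -0.0557  0.095 ]
[ 0.6221 -0.0484  0.095 ]
[ 0.6221 -0.0406  0.095 ]
[ 0.6221 -0.0397  0.095 ]
[ 0.67581048 -0.02936131  0.02      ] [0.6733978  0.17381335 0.02      ]
```

The wrist view gives pin ends at (0.6212, 0.1198) and (0.6226, -0.0828): length 203 mm, middle (0.622, 0.0185). The barrel is 33.5 mm wide. The clips are centred at y 0.087 and -0.048, 135 mm apart, so clip_seat is about (0.6217, 0.019) and turned +0.5°. All of this fits the stated sizes. Now I move over it and down.

```bash
python3 -m jog '[[1.6,-0.16,0,0,0,-0.1],[1.6,-0.16,0,0,0,-0.1],[1.6,-0.16,0,0,0,-0.1],[1.6,-0.16,0,0,0,-0.1],[1.6,-0.16,0,0,0,-0.1]]'; python3 -m jog '[[0,0,2.5,0,0,0],[0,0,2.5,0,0,0],[0,0,2.5,0,0,0],[0,0,2.5,0,0,0],[0,0,2.5,0,0,0]]'
```

```text
time_s: 3.32
tcp_pos: [0.6226, 0.0204, 0.2624]
ee_rot: [[0.013, -1.0, 0.0], [-1.0, -0.013, 0.0], [-0.0, -0.0, -1.0]]
wrist_force: [-0.3, -0.2, -0.2]
gripper_width: 1.002
time_s: 3.73
tcp_pos: [0.6225, 0.0209, 0.1364]
ee_rot: [[0.012, -1.0, 0.0], [-1.0, -0.012, 0.0], [-0.0, -0.0, -1.0]]
wrist_force: [0.5, -0.8, -0.1]
gripper_width: 1.0
```

```bash
python3 -m jog '[[0.1,0.05,2,0,0,0],[0,0,2,0,0,0],[0,0,2,0,0,0],[0,0,1.9,0,0,0],[0,0,0,0,0,0]]';python3 -m jog '[[0,0,0,0,0,0],[0,0,0,0,0,0],[0,0,0,0,0,0],[0,0,0,0,0,0],[0,0,0,0,0,0]]' 0; python3 -m jog '[[0,0,0,0,0,0],[0,0,0,0,0,0],[0,0,0,0,0,0],[0,0,0,0,0,0],[0,0,0,0,0,0]]'
```

```text
time_s: 4.15
tcp_pos: [0.6191, 0.0194, 0.0542]
ee_rot: [[0.011, -1.0, -0.008], [-1.0, -0.011, -0.001], [0.001, 0.008, -1.0]]
wrist_force: [-0.2, 0.4, -0.7]
gripper_width: 1.002
time_s: 4.57
tcp_pos: [0.6226, 0.0189, 0.0598]
ee_rot: [[0.01, -1.0, 0.002], [-1.0, -0.01, 0.001], [-0.001, -0.002, -1.0]]
wrist_force: [1.3, 0.5, -0.2]
gripper_width: 0.708
time_s: 4.98
tcp_pos: [0.6219, 0.0186, 0.0586]
ee_rot: [[0.01, -1.0, -0.0], [-1.0, -0.01, -0.0], [0.0, 0.0, -1.0]]
wrist_force: [-0.3, -0.1, 2.1]
gripper_width: 0.38
```

The opening is 0.38 × 87 = 33 mm, which matches the barrel. I'll let the grip settle, then pull straight up.

```bash
python3 -m jog '[[0,0,0,0,0,0],[0,0,0,0,0,0],[0,0,-0.3,0,0,0],[0,0,-0.4,0,0,0],[0,0,-0.4,0,0,0]]';python3 -m jog '[[0,0,-0.5,0,0,0],[0,0,-0.5,0,0,0],[0,0,-0.5,0,0,0],[0,0,-0.5,0,0,0],[0,0,-0.5,0,0,0]]';python3 -m jog '[[0,0,-2,0,0,0],[0,0,-2,0,0,0],[0,0,-2,0,0,0],[0,0,-1,0,0,0],[0,0,0,0,0,0]]'
python3 -c "
from h import *
grab('scene','e1.png');grab('side','e2.png')"
```

```text
time_s: 5.4
tcp_pos: [0.6204, 0.0185, 0.0674]
ee_rot: [[0.009, -1.0, -0.004], [-1.0, -0.009, -0.0], [0.0, 0.004, -1.0]]
wrist_force: [0.7, -0.0, -7.9]
gripper_width: 0.382
time_s: 5.82
tcp_pos: [0.6225, 0.0187, 0.0963]
ee_rot: [[0.01, -1.0, 0.002], [-1.0, -0.01, 0.0], [-0.0, -0.002, -1.0]]
wrist_force: [-0.8, -1.1, -0.1]
gripper_width: 0.382
time_s: 6.23
tcp_pos: [0.6237, 0.0189, 0.1682]
ee_rot: [[0.01, -1.0, 0.007], [-1.0, -0.01, 0.001], [-0.001, -0.007, -1.0]]
wrist_force: [0.2, -0.3, -0.7]
gripper_width: 0.379
```

View pics/e1.png

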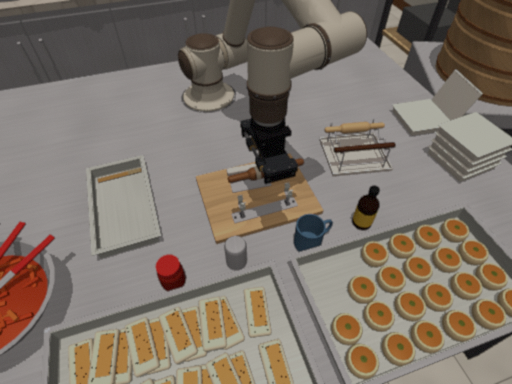

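View pics/e2.png

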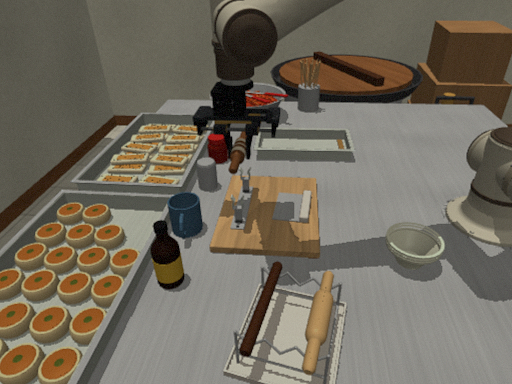

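The used pin is free and level in the gripper, and the holder is empty (scene clips at (240,208) and (290,195)). Now I turn it to lie along the tray.

```bash
python3 -m jog '[[0,0,0,0,0,5.9],[0,0,0,0,0,5.9],[0,0,0,0,0,5.9],[0,0,0,0,0,5.9],[0,0,0,0,0,5.9]]' >/dev/null;python3 -m jog '[[0,0,0,0,0,5.9],[0,0,0,0,0,5.9],[0,0,0,0,0,5.9],[0,0,0,0,0,5.9],[0,0,0,0,0,5.9]]' >/dev/null;python3 -m jog '[[0,0,0,0,0,5.9],[0,0,0,0,0,5.9],[0,0,0,0,0,5.9],[0,0,0,0,0,5.9],[0,0,0,0,0,5.9]]'
python3 - <<'E'
from h import *
s=sense();print((s["ee_rot"].T@(np.array([.480,-.365,s["tcp_pos"][2]])-s["tcp_pos"])*100).round(2),s["joints"].round(1))
E
```

```text
time_s: 7.58
tcp_pos: [0.6208, 0.0185, 0.1624]
ee_rot: [[-1.0, -0.031, -0.004], [-0.031, 1.0, -0.001], [0.004, -0.0, -1.0]]
wrist_force: [-1.1, -0.4, -1.3]
gripper_width: 0.382
[ 15.25 -37.9    0.08] [  16.6   24.4   -4.8   -0.   -61.  -104.8]
```

```bash
python3 -m jog '[[1.02,-2.53,0,0,0,0],[1.02,-2.53,0,0,0,0],[1.02,-2.53,0,0,0,0],[1.02,-2.53,0,0,0,0],[1.02,-2.53,0,0,0,0]]' >/dev/null; python3 -m jog '[[1.02,-2.53,0,0,0,0],[1.02,-2.53,0,0,0,0],[1.02,-2.53,0,0,0,0],[1.02,-2.53,0,0,0,0],[1.02,-2.53,0,0,0,0]]' >/dev/null; python3 -m jog '[[1.02,-2.53,0,0,0,0],[1.02,-2.53,0,0,0,0],[1.02,-2.53,0,0,0,0],[1.02,-2.53,0,0,0,0],[1.02,-2.53,0,0,0,0]]'; python3 -m jog '[[0,0,2,0,0,0],[0,0,2,0,0,0],[0,0,2,0,0,0],[0,0,2,0,0,0],[0,0,1,0,0,0]]'
python3 -c "
from h import *
grab('scene','f1.png');grab('side','f2.png')"
```

```text
time_s: 8.83
tcp_pos: [0.4811, -0.3668, 0.1625]
ee_rot: [[-0.999, -0.036, -0.003], [-0.036, 0.999, 0.002], [0.003, 0.002, -1.0]]
wrist_force: [0.4, -0.5, -0.5]
gripper_width: 0.379
time_s: 9.25
tcp_pos: [0.48, -0.3649, 0.0701]
ee_rot: [[-0.999, -0.035, -0.007], [-0.035, 0.999, 0.004], [0.007, 0.004, -1.0]]
wrist_force: [-0.9, -0.2, -0.9]
gripper_width: 0.387
```

View pics/f1.png

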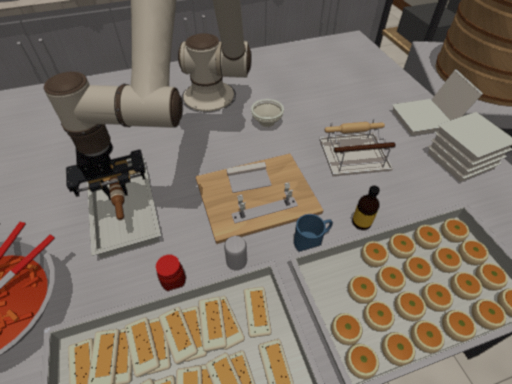

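View pics/f2.png

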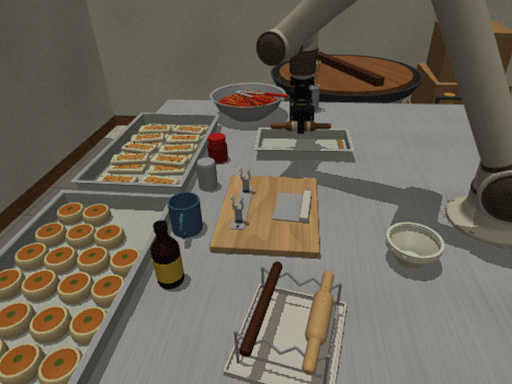

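The pin hangs over the tray, along its length and inside the rim. I'll lower it in two stages.

```bash
python3 -m jog '[[0,0,1.5,0,0,0],[0,0,1.5,0,0,0],[0,0,1.2,0,0,0],[0,0,0.8,0,0,0],[0,0,0,0,0,0]]' ; python3 -m jog '[[0,0,0,0,0,0],[0,0,0,0,0,0],[0,0,0,0,0,0],[0,0,0,0,0,0],[0,0,0,0,0,0]]'
```

```text
time_s: 9.77
tcp_pos: [0.4821, -0.3657, 0.0235]
ee_rot: [[-0.999, -0.036, -0.002], [-0.036, 0.999, 0.001], [0.002, 0.001, -1.0]]
wrist_force: [-0.2, -1.6, -0.5]
gripper_width: 0.379
time_s: 10.18
tcp_pos: [0.483, -0.3663, 0.0252]
ee_rot: [[-0.999, -0.036, 0.001], [-0.036, 0.999, -0.0], [-0.001, -0.001, -1.0]]
wrist_force: [0.5, -0.0, -1.7]
gripper_width: 0.38
```

```bash
python3 -m jog '[[0,0,0.5,0,0,0],[0,0,0.5,0,0,0],[0,0,0.4,0,0,0],[0,0,0.3,0,0,0],[0,0,0,0,0,0]]' ; python3 -m jog '[[0,0,0,0,0,0],[0,0,0,0,0,0],[0,0,0,0,0,0],[0,0,0,0,0,0],[0,0,0,0,0,0]]' 5.6; python3 -m jog '[[0,0,0,0,0,0],[0,0,0,0,0,0],[0,0,0,0,0,0],[0,0,0,0,0,0],[0,0,0,0,0,0]]'; python3 -m jog '[[0,0,-1,0,0,0],[0,0,-2,0,0,0],[0,0,-4,0,0,0],[0,0,-4,0,0,0],[0,0,-4,0,0,0]]'; python3 -m jog '[[0,0,-4,0,0,0],[0,0,-3,0,0,0],[0,0,0,0,0,0],[0,0,0,0,0,0],[0,0,0,0,0,0]]' 8.7
python3 -c "
from h import *
grab('scene','g1.png');grab('side','g2.png');grab('wrist','g3.png')"
```

```text
time_s: 10.6
tcp_pos: [0.482, -0.3658, 0.0063]
ee_rot: [[-0.999, -0.036, -0.002], [-0.036, 0.999, 0.001], [0.002, 0.001, -1.0]]
wrist_force: [-0.0, -0.4, -1.3]
gripper_width: 0.379
time_s: 11.02
tcp_pos: [0.4829, -0.3662, 0.0079]
ee_rot: [[-0.999, -0.036, 0.001], [-0.036, 0.999, -0.0], [-0.001, -0.0, -1.0]]
wrist_force: [0.5, 0.0, 0.1]
gripper_width: 0.622
time_s: 11.43
tcp_pos: [0.4827, -0.3661, 0.0076]
ee_rot: [[-0.999, -0.036, -0.0], [-0.036, 0.999, -0.0], [0.0, -0.0, -1.0]]
wrist_force: [1.0, -0.9, -0.6]
gripper_width: 0.645
time_s: 11.85
tcp_pos: [0.4823, -0.366, 0.1598]
ee_rot: [[-0.999, -0.036, -0.0], [-0.036, 0.999, -0.0], [0.0, -0.0, -1.0]]
wrist_force: [1.9, -0.6, 0.3]
gripper_width: 0.646
time_s: 12.27
tcp_pos: [0.4821, -0.3656, 0.2274]
ee_rot: [[-0.999, -0.036, -0.0], [-0.036, 0.999, 0.001], [0.0, 0.001, -1.0]]
wrist_force: [-0.0, -0.3, 0.1]
gripper_width: 0.933
```

View pics/g1.png

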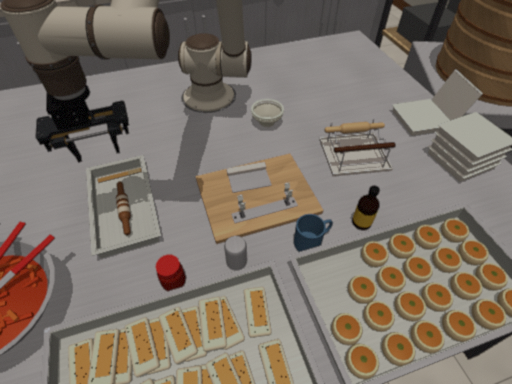

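View pics/g2.png

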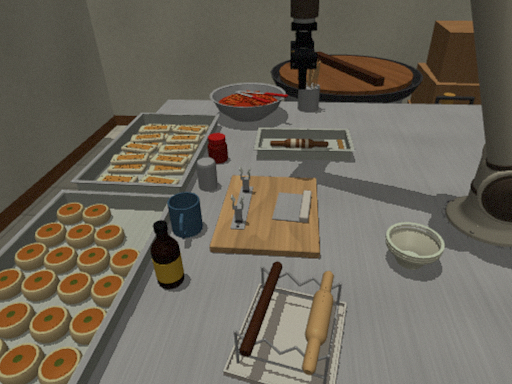

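The used pin lies flat in the tray (scene (118,183)-(128,232)), clear of the paddle at (120,175). Now I go to the rack, turning first.

```bash
python3 -m jog '[[0,0,0,0,0,-6.4],[0,0,0,0,0,-6.4],[0,0,0,0,0,-6.4],[0,0,0,0,0,-6.4],[0,0,0,0,0,-6.4]]' >/dev/null;python3 -m jog '[[0,0,0,0,0,-6.4],[0,0,0,0,0,-6.4],[0,0,0,0,0,-6.4],[0,0,0,0,0,-6.4],[0,0,0,0,0,-6.4]]' >/dev/null;python3 -m jog '[[0,0,-1,0,0,-6.4],[0,0,-1,0,0,-6.4],[0,0,-1,0,0,0],[0,0,0,0,0,0],[0,0,0,0,0,0]]'
python3 - <<'E'
from h import *
s=sense();print((s["ee_rot"].T@(np.array([.450,.473,s["tcp_pos"][2]])-s["tcp_pos"])*100).round(2),s["joints"].round(1))
c=grab("scene")
# used pin ends
a,b=onz(c,118.5,184,.02),onz(c,127,231,.02);print(a,b,(a+b)/2)
E
```

```text
time_s: 13.67
tcp_pos: [0.4828, -0.3661, 0.2573]
ee_rot: [[-0.196, -0.981, 0.0], [-0.981, 0.196, 0.0], [-0.0, 0.0, -1.0]]
wrist_force: [-0.2, 0.5, -0.2]
gripper_width: 1.002
[-8.164e+01  1.963e+01  2.000e-02] [-21.9  19.    0.9  -0.  -71.9  10.6]
[ 0.38806571 -0.371463    0.02      ] [ 0.57123813 -0.36162505  0.02      ] [ 0.47965192 -0.36654403  0.02      ]
```

```bash
python3 -m jog '[[-3.27,0.785,0,0,0,0],[-3.27,0.785,0,0,0,0],[-3.27,0.785,0,0,0,0],[-3.27,0.785,0,0,0,0],[-3.27,0.785,0,0,0,0]]' >/dev/null; python3 -m jog '[[-3.27,0.785,0,0,0,0],[-3.27,0.785,0,0,0,0],[-3.27,0.785,0,0,0,0],[-3.27,0.785,0,0,0,0],[-3.27,0.785,0,0,0,0]]' >/dev/null; python3 -m jog '[[-3.27,0.785,0,0,0,0],[-3.27,0.785,0,0,0,0],[-3.27,0.785,0,0,0,0],[-3.27,0.785,0,0,0,0],[-3.27,0.785,0,0,0,0]]' >/dev/null; python3 -m jog '[[-3.27,0.785,0,0,0,0],[-3.27,0.785,0,0,0,0],[-3.27,0.785,0,0,0,0],[-3.27,0.785,0,0,0,0],[-3.27,0.785,0,0,0,0]]' ; python3 -m jog '[[-3.27,0.785,0,0,0,0],[-3.27,0.785,0,0,0,0],[-3.27,0.785,0,0,0,0],[-3.27,0.785,0,0,0,0],[-3.27,0.785,0,0,0,0]]'; python3 -m jog '[[0,0,0,0,0,0],[0,0,0,0,0,0],[0,0,0,0,0,0],[0,0,0,0,0,0],[0,0,0,0,0,0]]'
python3 - <<'E'
from h import *
c=grab('wrist')
cv2.imwrite("pics/i1.png",cv2.resize(c["frame"][0:225,140:370,::-1],None,fx=2.6,fy=2.6,interpolation=cv2.INTER_CUBIC))
import pickle;pickle.dump(c,open("i.pkl","wb"))
E
```

```text
time_s: 15.38
tcp_pos: [0.4542, 0.3072, 0.2567]
ee_rot: [[-0.194, -0.981, -0.001], [-0.981, 0.194, -0.001], [0.001, 0.001, -1.0]]
wrist_force: [0.4, -0.4, 0.4]
gripper_width: 1.004
time_s: 15.8
tcp_pos: [0.4474, 0.4752, 0.2564]
ee_rot: [[-0.194, -0.981, -0.001], [-0.981, 0.194, -0.002], [0.002, 0.001, -1.0]]
wrist_force: [0.6, -0.0, 0.2]
gripper_width: 1.001
time_s: 16.22
tcp_pos: [0.4483, 0.4727, 0.2579]
ee_rot: [[-0.195, -0.981, 0.0], [-0.981, 0.195, 0.0], [-0.0, -0.0, -1.0]]
wrist_force: [-0.5, -0.2, 0.8]
gripper_width: 1.001
```

View pics/i1.png

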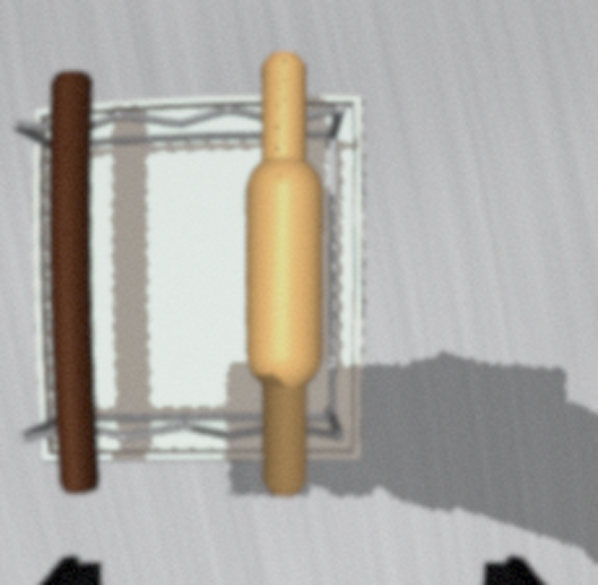

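Run:
```python
from h import *
import pickle;c=pickle.load(open("i.pkl","rb"))
f=lambda U,V,k=2.6,x=140,y=0:((U+.5)/k-.5+x,(V+.5)/k-.5+y)
a,b=onz(c,*f(284,52),.077),onz(c,*f(285,495),.077)
print(a,b,(a+b)/2,np.linalg.norm(a-b),np.degrees(np.arctan2(*(a-b)[1::-1])))
a2,b2=onz(c,*f(283.5,190),.077),onz(c,*f(284,355),.077);print(a2,b2,np.degrees(np.arctan2(*(a2-b2)[1::-1])))
print("width",np.linalg.norm(onz(c,*f(246,260),.077)-onz(c,*f(321,260),.077)))
sh=[onz(c,*f(284,v),.077) for v in(158,388)];print("shoulders",sh,sum(sh)/2)
s=sense();g=(a+b)/2;print((s["ee_rot"].T@(np.array([g[0],g[1],.058])-s["tcp_pos"])*100).round(2), np.degrees(np.arctan2(s["ee_rot"][1,0],s["ee_rot"][0,0])))
```

```text
[0.41682637 0.29480659 0.077     ] [0.45599844 0.4936192  0.077     ] [0.4364124 0.3942129 0.077    ] 0.20263489757594916 -101.1462211673336
[0.42963478 0.35837816 0.077     ] [0.44382653 0.4306763  0.077     ] -101.10566318625816
width 0.032894428239737664
shoulders [array([0.42657959, 0.3441073 , 0.077     ]), array([0.44673325, 0.44518712, 0.077     ])] [0.43665642 0.39464721 0.077     ]
[ 7.95 -0.36 20.  ] -101.21140641746747
```

The clean pin's middle is (0.4365, 0.3944) at -101.1°, length 203 mm and barrel 33 mm wide. It agrees with the first two views. I'll go over it, down, and grip.

```bash
python3 -m jog '[[2,-0.09,0,0,0,0],[2,-0.09,0,0,0,0],[2,-0.09,0,0,0,0],[1.95,-0.09,0,0,0,0],[0,0,0,0,0,0]]'; python3 -m jog '[[0,0,2.5,0,0,0],[0,0,2.5,0,0,0],[0,0,2.5,0,0,0],[0,0,2.5,0,0,0],[0,0,2,0,0,0]]'; python3 -m jog '[[0,0,2,0,0,0],[0,0,2,0,0,0],[0,0,2,0,0,0],[0,0,1,0,0,0],[0,0,0,0,0,0]]'; python3 -m jog '[[0,0,0,0,0,0],[0,0,0,0,0,0],[0,0,0,0,0,0],[0,0,0,0,0,0],[0,0,0,0,0,0]]'
python3 -c "
from h import *
grab('side','j1.png')"
```

```text
time_s: 16.68
tcp_pos: [0.4358, 0.3916, 0.2588]
ee_rot: [[-0.196, -0.981, -0.0], [-0.981, 0.196, 0.0], [-0.0, 0.0, -1.0]]
wrist_force: [-0.6, 0.2, 0.5]
gripper_width: 1.004
time_s: 17.1
tcp_pos: [0.4361, 0.3945, 0.1362]
ee_rot: [[-0.194, -0.981, -0.001], [-0.981, 0.194, -0.0], [0.0, 0.001, -1.0]]
wrist_force: [0.5, -0.6, -1.0]
gripper_width: 1.001
time_s: 17.52
tcp_pos: [0.4355, 0.3937, 0.0653]
ee_rot: [[-0.194, -0.981, -0.003], [-0.981, 0.194, -0.004], [0.004, 0.002, -1.0]]
wrist_force: [-0.1, 0.3, -0.9]
gripper_width: 0.998
time_s: 17.93
tcp_pos: [0.4365, 0.3956, 0.0685]
ee_rot: [[-0.193, -0.981, 0.001], [-0.981, 0.193, 0.002], [-0.002, -0.001, -1.0]]
wrist_force: [-0.1, 0.4, -0.4]
gripper_width: 0.999
```

View pics/j1.png

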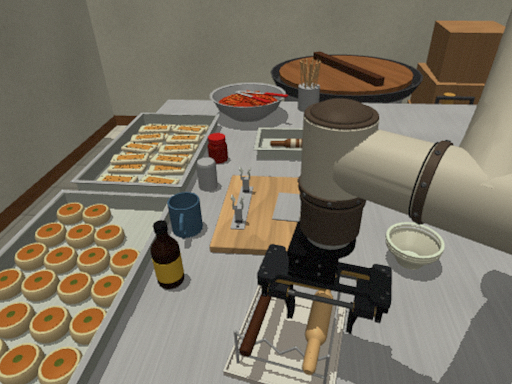

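The fingers straddle the barrel and are clear of the dowel. I go down the last 1 cm and close.

```bash
python3 -m jog '[[0.1,0,0.4,0,0,0],[0,0,0.4,0,0,0],[0,0,0.2,0,0,0],[0,0,0,0,0,0],[0,0,0,0,0,0]]'; python3 -m jog '[[0,0,0,0,0,0],[0,0,0,0,0,0],[0,0,0,0,0,0],[0,0,0,0,0,0],[0,0,0,0,0,0]]' 0;python3 -m jog '[[0,0,0,0,0,0],[0,0,0,0,0,0],[0,0,0,0,0,0],[0,0,0,0,0,0],[0,0,0,0,0,0]]';python3 -m jog '[[0,0,0,0,0,0],[0,0,0,0,0,0],[0,0,0,0,0,0],[0,0,0,0,0,0],[0,0,0,0,0,0]]'; python3 -m jog '[[0,0,-1,0,0,0],[0,0,-1.5,0,0,0],[0,0,-3,0,0,0],[0,0,-3,0,0,0],[0,0,-3,0,0,0]]';python3 -m jog '[[0,0,-3,0,0,0],[0,0,-2,0,0,0],[0,0,-1,0,0,0],[0,0,0,0,0,0],[0,0,0,0,0,0]]'
python3 - <<'E'
from h import *
s=sense();print((s["ee_rot"].T@(np.array([.6217,.14,s["tcp_pos"][2]])-s["tcp_pos"])*100).round(2),s["joints"].round(1))
c=grab('wrist','k1.png');grab('side','k2.png')
E
```

```text
time_s: 18.4
tcp_pos: [0.436, 0.3941, 0.0571]
ee_rot: [[-0.193, -0.981, -0.0], [-0.981, 0.193, -0.001], [0.001, 0.0, -1.0]]
wrist_force: [-0.0, -0.3, -0.1]
gripper_width: 0.999
time_s: 18.82
tcp_pos: [0.4361, 0.3943, 0.0576]
ee_rot: [[-0.193, -0.981, 0.0], [-0.981, 0.193, 0.0], [-0.0, -0.0, -1.0]]
wrist_force: [-0.5, -0.0, -0.5]
gripper_width: 0.705
time_s: 19.23
tcp_pos: [0.4365, 0.3944, 0.0578]
ee_rot: [[-0.193, -0.981, 0.001], [-0.981, 0.193, 0.0], [-0.001, -0.001, -1.0]]
wrist_force: [1.4, 0.5, -0.4]
gripper_width: 0.38
time_s: 19.65
tcp_pos: [0.4364, 0.3944, 0.0577]
ee_rot: [[-0.193, -0.981, 0.001], [-0.981, 0.193, 0.0], [-0.001, -0.001, -1.0]]
wrist_force: [2.7, -1.0, 0.2]
gripper_width: 0.382
time_s: 20.07
tcp_pos: [0.4351, 0.3936, 0.1738]
ee_rot: [[-0.193, -0.981, -0.002], [-0.981, 0.193, -0.001], [0.002, 0.001, -1.0]]
wrist_force: [0.7, 0.6, -0.9]
gripper_width: 0.381
time_s: 20.48
tcp_pos: [0.4352, 0.3939, 0.2318]
ee_rot: [[-0.193, -0.981, -0.002], [-0.981, 0.193, -0.0], [0.001, 0.002, -1.0]]
wrist_force: [-0.4, -0.0, -1.3]
gripper_width: 0.383
[ 2.130e+01 -2.321e+01 -2.000e-02] [ 57.9  18.   -4.2  -0.1 -67.9 -69. ]
```

View pics/k1.png

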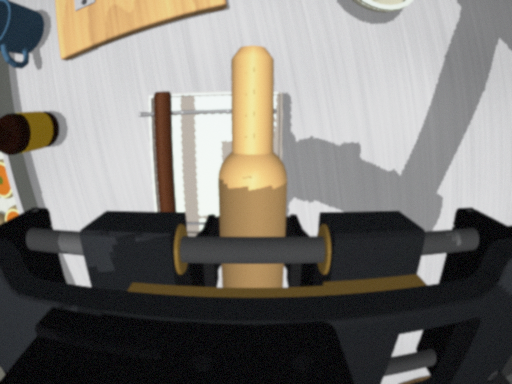

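View pics/k2.png

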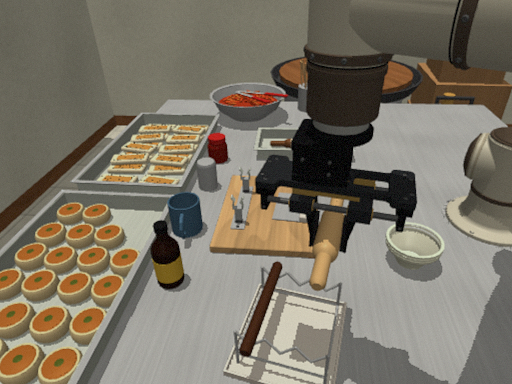

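The clean pin is held square, and the dowel is undisturbed. I turn it and move it over the clips.

```bash
python3 -m jog '[[0,0,0,0,0,-5.8],[0,0,0,0,0,-5.8],[0,0,0,0,0,0],[2.5,-1.2,0,0,0,0],[2.5,-1.2,0,0,0,0]]' >/dev/null; python3 -m jog '[[2.5,-1.2,0,0,0,0],[2.5,-1.2,0,0,0,0],[2.5,-1.2,0,0,0,0],[2.5,-1.2,0,0,0,0],[2.5,-1.2,0,0,0,0]]' >/dev/null; python3 -m jog '[[2.5,-1.2,0,0,0,0],[2.5,-1.2,0,0,0,0],[2.5,-1.2,0,0,0,0],[2.5,-1.2,0,0,0,0],[2.5,-1.2,0,0,0,0]]' >/dev/null; python3 -m jog '[[2.5,-1.2,0,0,0,0],[2.5,-1.2,0,0,0,0],[2.5,-1.2,0,0,0,0],[0,0,0,0,0,0],[0,0,0,0,0,0]]';python3 -m jog '[[0,0,0,0,0,0],[0,0,0,0,0,0],[0,0,0,0,0,0],[0,0,0,0,0,0],[0,0,0,0,0,0]]'
python3 - <<'E'
from h import *
s=sense();print((s["ee_rot"].T@(np.array([.6217,.019,s["tcp_pos"][2]])-s["tcp_pos"])*100).round(2),np.degrees(np.arctan2(s["ee_rot"][1,0],s["ee_rot"][0,0])))
c=grab('wrist','l1.png')
E
```

```text
time_s: 22.25
tcp_pos: [0.6188, 0.0193, 0.2307]
ee_rot: [[0.003, -1.0, -0.003], [-1.0, -0.003, -0.001], [0.001, 0.003, -1.0]]
wrist_force: [0.3, -0.6, -1.1]
gripper_width: 0.381
time_s: 22.67
tcp_pos: [0.6189, 0.0215, 0.2327]
ee_rot: [[0.009, -1.0, 0.0], [-1.0, -0.009, 0.0], [-0.0, -0.0, -1.0]]
wrist_force: [0.3, 0.1, -0.7]
gripper_width: 0.379
[ 0.25 -0.28  0.  ] -89.4880101105436
```

View pics/l1.png

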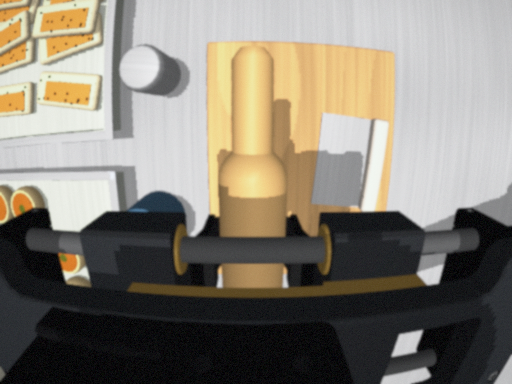

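Run:
```python
from h import *
s=sense();c=grab('wrist');z=s["tcp_pos"][2]+.0193
hsv=cv2.cvtColor(c["frame"],cv2.COLOR_RGB2HSV)
for v in (70,100,125,200):
    g=cv2.GaussianBlur(c["frame"],(1,9),0)[v].astype(float).sum(1)
    d=np.gradient(g); lo,hi=(222,250),(255,286)
    if v<150: 
        print(v,[int(x) for x in g[222:286:4]])
e=onz(c,253,45.5,z);t=s["tcp_pos"];print((s["ee_rot"].T@(e-t)*100).round(2))
for p in((253,100),(253,200)):print((s["ee_rot"].T@(onz(c,*p,z)-t)*100).round(2))
```

```text
70 [623, 615, 572, 449, 526, 566, 598, 627, 623, 591, 568, 527, 447, 516, 577, 587]
100 [610, 620, 577, 455, 536, 573, 606, 630, 623, 593, 565, 524, 444, 475, 434, 434]
125 [599, 597, 561, 463, 539, 576, 610, 633, 623, 595, 563, 520, 434, 373, 403, 396]
[10.12  0.04 -1.93]
[ 7.44  0.04 -1.93]
[ 2.5   0.04 -1.93]
```

The pin is centred in the hand: its end is 101 mm ahead and 0.4 mm off across. I trim 2.5 mm along and 2.8 mm across, and lower it to just above the lips.

```bash
python3 -m jog '[[0.25,-0.28,2.5,0,0,0],[0,0,3,0,0,0],[0,0,3,0,0,0],[0,0,3,0,0,0],[0,0,2,0,0,0]]';python3 -m jog '[[0,0,0.9,0,0,0],[0,0,0,0,0,0],[0,0,0,0,0,0],[0,0,0,0,0,0],[0,0,0,0,0,0]]'
python3 - <<'E'
from h import *
for n in("scene","side"):
    c=grab(n);q=proj(c,(.62,.02,.09)).astype(int)
    cv2.imwrite(f"pics/m_{n}.png",cv2.resize(c["frame"][q[1]-50:q[1]+60,q[0]-65:q[0]+65,::-1],None,fx=5,fy=5,interpolation=cv2.INTER_CUBIC))
E
```

```text
time_s: 23.18
tcp_pos: [0.6203, 0.0181, 0.0946]
ee_rot: [[0.008, -1.0, -0.004], [-1.0, -0.008, -0.0], [0.0, 0.004, -1.0]]
wrist_force: [-0.2, -0.4, -1.0]
gripper_width: 0.381
time_s: 23.6
tcp_pos: [0.6232, 0.0185, 0.0906]
ee_rot: [[0.008, -1.0, 0.004], [-1.0, -0.008, 0.001], [-0.001, -0.004, -1.0]]
wrist_force: [0.3, -0.5, -1.1]
gripper_width: 0.38
```

View pics/m_scene.png

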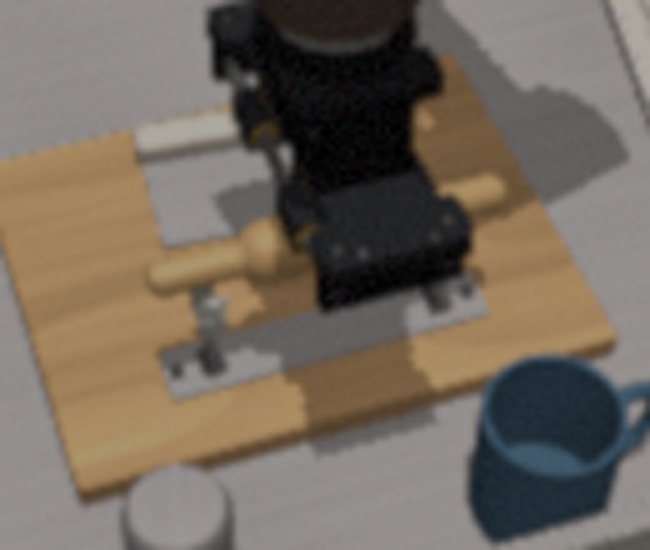

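View pics/m_side.png

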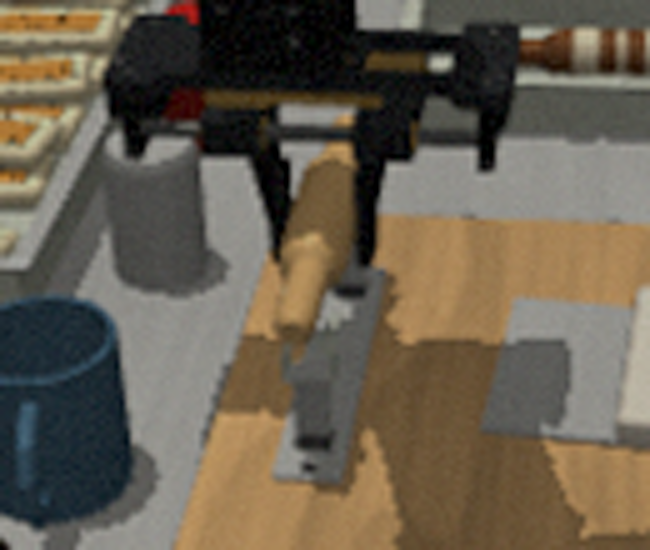

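The pin sits right over both clips (near handle above the jaw at side-crop (300,350)). I press straight down.

```bash
python3 -m jog '[[0,0,0.5,0,0,0],[0,0,0.5,0,0,0],[0,0,0.3,0,0,0],[0,0,0,0,0,0],[0,0,0,0,0,0]]';python3 -m jog '[[0,0,0.3,0,0,0],[0,0,0.3,0,0,0],[0,0,0.3,0,0,0],[0,0,0.3,0,0,0],[0,0,0.3,0,0,0]]';python3 -m jog '[[0,0,0.3,0,0,0],[0,0,0.3,0,0,0],[0,0,0,0,0,0],[0,0,0,0,0,0],[0,0,0,0,0,0]]'
```

```text
time_s: 24.12
tcp_pos: [0.6217, 0.0182, 0.0752]
ee_rot: [[0.008, -1.0, -0.001], [-1.0, -0.008, -0.0], [0.0, 0.001, -1.0]]
wrist_force: [0.5, -0.1, 0.0]
gripper_width: 0.383
time_s: 24.53
tcp_pos: [0.6237, 0.0184, 0.0632]
ee_rot: [[0.009, -1.0, 0.005], [-1.0, -0.009, 0.0], [-0.0, -0.005, -1.0]]
wrist_force: [-1.1, -0.6, 3.9]
gripper_width: 0.38
time_s: 24.95
tcp_pos: [0.6224, 0.018, 0.056]
ee_rot: [[0.009, -1.0, 0.001], [-1.0, -0.009, -0.0], [0.0, -0.001, -1.0]]
wrist_force: [-2.0, -1.2, 9.9]
gripper_width: 0.38
```

TCP is at 0.056 and the force has reached 9.9 N, so it looks seated. One more firm nudge, then a check before I let go.

```bash
python3 -m jog '[[0,0,0.3,0,0,0],[0,0,0.3,0,0,0],[0,0,0,0,0,0],[0,0,0,0,0,0],[0,0,0,0,0,0]]'
python3 - <<'E'
from h import *
for n in("scene","side"):
    c=grab(n);q=proj(c,(.62,.02,.09)).astype(int)
    cv2.imwrite(f"pics/n_{n}.png",cv2.resize(c["frame"][q[1]-50:q[1]+60,q[0]-65:q[0]+65,::-1],None,fx=5,fy=5,interpolation=cv2.INTER_CUBIC))
E
```

```text
time_s: 25.37
tcp_pos: [0.6224, 0.0179, 0.0547]
ee_rot: [[0.011, -1.0, 0.002], [-1.0, -0.011, -0.002], [0.002, -0.002, -1.0]]
wrist_force: [-10.6, 1.1, 30.8]
gripper_width: 0.381
```

View pics/n_scene.png

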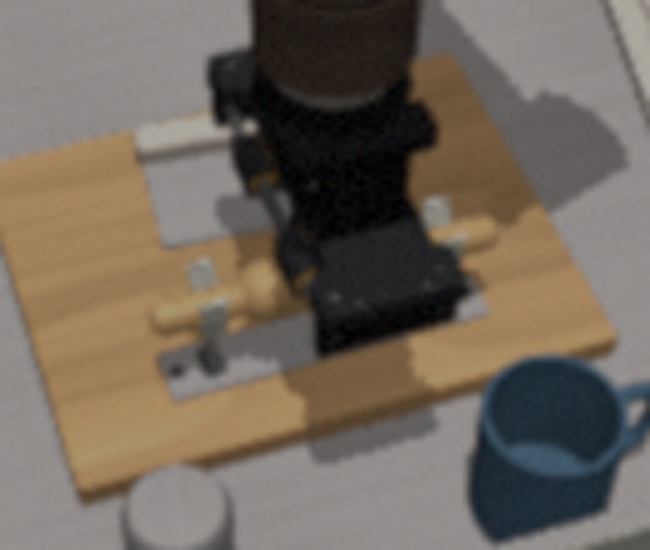

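View pics/n_side.png

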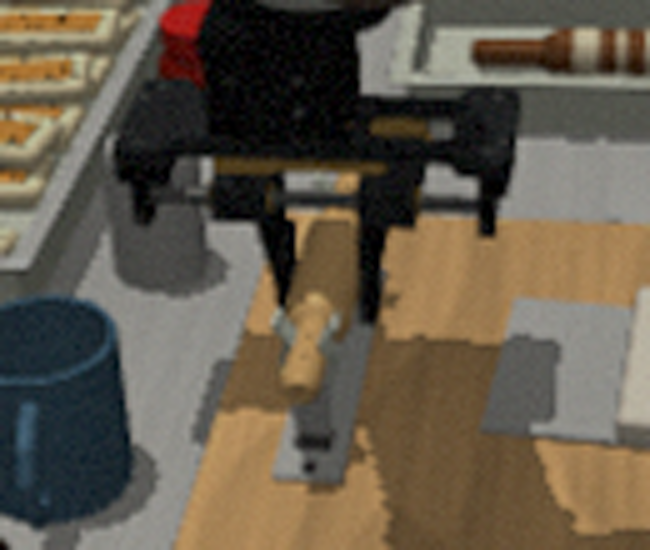

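The push met a hard stop (31 N) and both handles are between the jaws, so it's home. I relieve the push, open, and retreat.

```bash
python3 -m jog '[[0,0,-0.3,0,0,0],[0,0,-0.25,0,0,0],[0,0,0,0,0,0],[0,0,0,0,0,0],[0,0,0,0,0,0]]';python3 -m jog '[[0,0,0,0,0,0],[0,0,0,0,0,0],[0,0,0,0,0,0],[0,0,0,0,0,0],[0,0,0,0,0,0]]' 7.5;python3 -m jog '[[0,0,0,0,0,0],[0,0,0,0,0,0],[0,0,0,0,0,0],[0,0,0,0,0,0],[0,0,0,0,0,0]]';python3 -m jog '[[0,0,-1,0,0,0],[0,0,-2.5,0,0,0],[0,0,-3,0,0,0],[0,0,-3,0,0,0],[0,0,-3,0,0,0]]';python3 -m jog '[[-2,0,-3,0,0,0],[-3,0,-2,0,0,0],[-3,0,-2,0,0,0],[0,0,0,0,0,0],[0,0,0,0,0,0]]'
python3 - <<'E'
from h import *
import pickle
for n in("scene","side"):
    c=grab(n,f"o_{n}.png");q=proj(c,(.62,.02,.09)).astype(int)
    cv2.imwrite(f"pics/o2_{n}.png",cv2.resize(c["frame"][q[1]-50:q[1]+60,q[0]-65:q[0]+65,::-1],None,fx=5,fy=5,interpolation=cv2.INTER_CUBIC))
    print(n,q)
c=grab("wrist","o_wrist.png");pickle.dump(c,open("o.pkl","wb"))
cv2.imwrite("pics/o3.png",cv2.resize(c["frame"][0:225,150:350,::-1],None,fx=2.6,fy=2.6,interpolation=cv2.INTER_CUBIC))
E
```

```text
time_s: 25.88
tcp_pos: [0.6221, 0.018, 0.055]
ee_rot: [[0.009, -1.0, 0.0], [-1.0, -0.009, -0.001], [0.001, -0.0, -1.0]]
wrist_force: [-2.8, -0.5, 9.5]
gripper_width: 0.381
time_s: 26.3
tcp_pos: [0.6215, 0.0182, 0.0532]
ee_rot: [[0.008, -1.0, -0.001], [-1.0, -0.008, -0.0], [0.0, 0.001, -1.0]]
wrist_force: [0.7, 0.3, 0.4]
gripper_width: 0.67
time_s: 26.72
tcp_pos: [0.6219, 0.0182, 0.0541]
ee_rot: [[0.008, -1.0, 0.0], [-1.0, -0.008, 0.0], [-0.0, -0.0, -1.0]]
wrist_force: [-0.0, -0.5, 0.4]
gripper_width: 0.859
time_s: 27.13
tcp_pos: [0.6217, 0.0181, 0.1813]
ee_rot: [[0.008, -1.0, 0.001], [-1.0, -0.008, -0.0], [0.0, -0.001, -1.0]]
wrist_force: [0.8, 0.8, -0.1]
gripper_width: 0.862
time_s: 27.55
tcp_pos: [0.6215, 0.0997, 0.2512]
ee_rot: [[0.01, -1.0, 0.003], [-1.0, -0.01, 0.002], [-0.001, -0.003, -1.0]]
wrist_force: [0.2, -1.0, 0.4]
gripper_width: 0.863
scene [265 193]
side [241 183]
```

View pics/o2_scene.png

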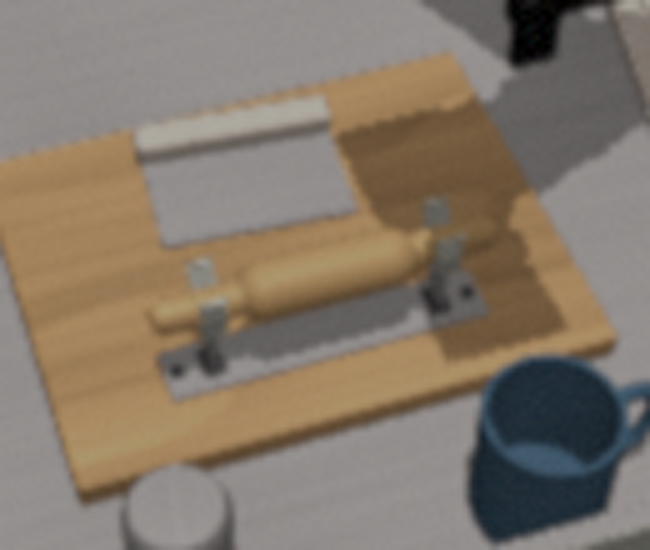

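View pics/o_side.png

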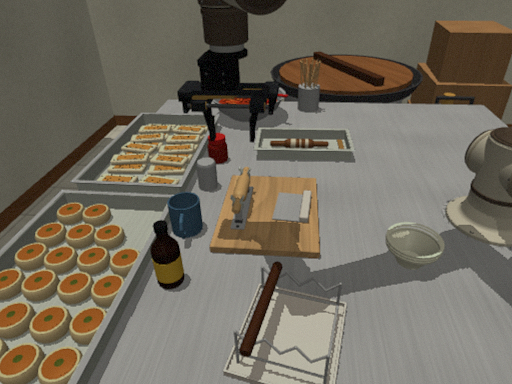

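View pics/o3.png

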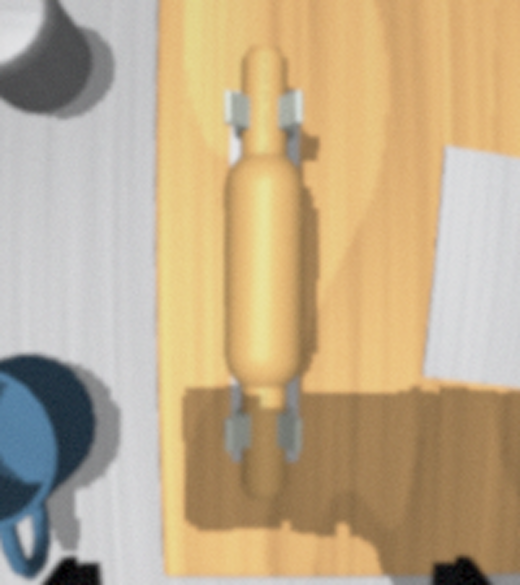

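Run:
```python
from h import *
import pickle;c=pickle.load(open("o.pkl","rb"))
f=lambda U,V,k=2.6,x=150,y=0:((U+.5)/k-.5+x,(V+.5)/k-.5+y)
a,b=onz(c,*f(265,45),.076),onz(c,*f(263,500),.076);print("pin",a,b,(a+b)/2,np.linalg.norm(a-b))
a,b=onz(c,*f(264,111),.095),onz(c,*f(263.5,436),.095);print("clips",a,b,(a+b)/2)
print("width",np.linalg.norm(onz(c,*f(225,270),.076)-onz(c,*f(302,270),.076)))
S=grab("scene");D=grab("side")
for i in(0,1):
  pass
old=cv2.imread("pics/a_scene.png");new=S["frame"][:,:,::-1]
cv2.imwrite("pics/p1.png",np.vstack([cv2.resize(x[170:225,220:310],None,fx=5.4,fy=5.4,interpolation=cv2.INTER_CUBIC) for x in(old,new)]))
old=cv2.imread("pics/a_side.png");new=D["frame"][:,:,::-1]
cv2.imwrite("pics/p2.png",np.hstack([cv2.resize(x[160:235,215:280],None,fx=6,fy=6,interpolation=cv2.INTER_CUBIC) for x in(old,new)]))
```

```text
pin [ 0.6223651  -0.08357391  0.076     ] [0.62173143 0.11984533 0.076     ] [0.62204827 0.01813571 0.076     ] 0.2034202322895724
clips [ 0.62247677 -0.04778081  0.095     ] [0.62167877 0.08727544 0.095     ] [0.62207777 0.01974731 0.095     ]
width 0.03297506370918808
```

View pics/p1.png

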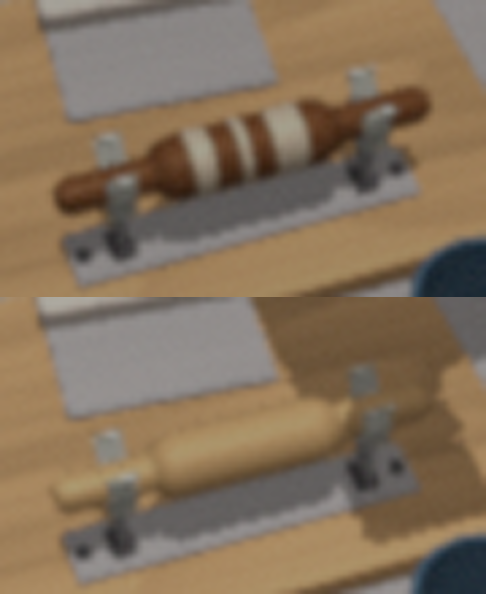

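View pics/p2.png

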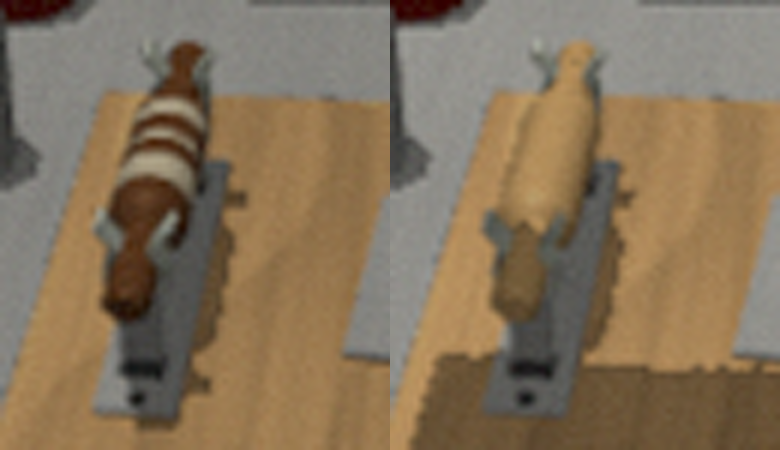

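The clean pin sits exactly as the used one did, at the same rows in both views. It is 1.6 mm off the clips' middle along y and about 0 across. I'll hand in.

```bash
python3 -c "
from station import *
print(sense()['time_s'],sense()['wrist_force']);print(finish_job())"
```

```text
27.8 [-0.07329394  0.31916456 -0.09387737]
the job is handed in; nothing more can be done
None
```

The pin change is done and handed in at 27.8 s of the 61 s allowed; the hand-in gives no verdict.

- **Used pin:** I pulled it straight up out of the clips and laid it flat along the washing-up tray. It rests about 10 mm from the tray's centre along x, 1 mm off in y, and clear of the paddle.
- **Clean pin:** I took it from the rack and pressed it into the clips until it met a hard stop at 31 N. Its middle then measured about 1.6 mm from the middle of the two clips along y and less than 1 mm across. Its axis is within about 0.2° of the clips' line.
- **Height in the clips:** I judged this from before-and-after pictures. Both views show the clean pin at the same height as the used one was, to within the picture's resolution.
- **Everything else:** In the last pictures, the dowel, scraper, jar, bottle, shaker and mug look unmoved. The gripper was open, about 25 cm up, and touching nothing.

No check failed. The only disagreement was in my first fixed-camera estimates, where the used pin's middle differed by up to 7 mm between views. I used the closer wrist-camera measurements instead.

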